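Exchange the tube blocks of the heater and the shaker

TASK

The two tube blocks are on the wrong machines: exchange them, so that the block with the two large bores ends on the shaker and the one with the many small bores on the heater. The small-bore block is the shallow one and needs the plain spacer plate under it on the heater's pins; the hold-down frame goes over the shaker's pins on top of the large-bore block. Everything must end fully down on its two pins and let go; the white tile is free to park a block on, and leave the bottle, the vial and the beaker standing where they are.

Things in the scene. Friction and masses are not known exactly. Their poses are not given: they have to be found in the camera images.
- large_block_mid (a point): the large-bore block: a bare aluminium block 120 mm long (its y), 50 mm wide (its x), 40 mm high, with two big 30 mm bores in its top and two upright round holes of 12 mm right through it, 96 mm apart, 48 mm either side of its centre along its long axis. At the start it sits on the heater's pins. The point is its centre, 20 mm above its underside; z is up. The same either way round. About 0.5 kg
- small_block_mid (a point): the small-bore block: a bare aluminium block 120 mm long (its y), 50 mm wide (its x), 30 mm high, with 18 small 9 mm bores in its top and two upright round holes of 12 mm right through it, 96 mm apart, 48 mm either side of its centre along its long axis. At the start it sits on the shaker's pins, which stick out 20 mm above it. The point is its centre, 15 mm above its underside; z is up. The same either way round. About 0.4 kg
- spacer_mid (a point): the spacer: a plain flat aluminium plate 120 mm long (its y), 50 mm wide (its x), 10 mm thick, no openings but two upright round holes of 12 mm right through it, 96 mm apart, 48 mm either side of its centre along its long axis. It lies flat on the bench at the start. The point is its centre, 5 mm above its underside; z is up. The same either way round. About 0.15 kg
- frame_mid (a point): the hold-down frame: a flat steel frame 120 mm long (its y), 56 mm wide (its x), 8 mm thick, with a rectangular window 68 x 38 mm in the middle (so the bars beside it are 9 mm wide) and two upright round holes of 12 mm right through it, 96 mm apart, 48 mm either side of its centre along its long axis. It lies flat on the bench at the start. The point is its centre, 4 mm above its underside; z is up. The same either way round. About 0.25 kg
- heater_seat (a point): the seat of the dry-block heater, a fixed cream box 150 x 160 mm, its top 58 mm above the bench, with a black plate (66 x 134 mm) on top and a dark display in front. The point is the centre of the seat, on the plate's upper face, 64 mm above the bench; z is up. Two fixed upright steel pins, 8 mm thick with tips tapered over the last 7 mm to 3 mm, stand 48 mm either side of it along its y and rise 36 mm above the plate
- shaker_seat (a point): the seat of the block shaker, a fixed low grey box 156 x 166 mm with a bright steel platform (94 x 146 mm) raised above it on a round neck and two black dials in front. The point is the centre of the seat, on the platform's upper face, 62 mm above the bench; z is up. Two fixed upright steel pins, 8 mm thick with tips tapered over the last 7 mm to 3 mm, stand 48 mm either side of it along its y and rise 50 mm above the platform
- tile_top (a point): a fixed white ceramic tile, 145 mm (its y) by 85 mm (its x), 8 mm thick, free at the start: room to park one block. The point is the centre of its upper face, 8 mm above the bench; z is up
- bottle_mid (a point): bystander: an amber glass bottle, 50 mm across, 115 mm high, standing between the two machines. The point is its centre, 57 mm above the bench
- vial_mid (a point): bystander: a small capped glass vial, 24 mm across, 48 mm high, standing on the near part of the bench. The point is its centre, 24 mm above the bench
- beaker_mid (a point): bystander: a small empty glass beaker, 32 mm across, 42 mm high, standing on the near part of the bench. The point is its centre, 21 mm above the bench
Mind the look-alikes: they are no part of the job. What is shaped like the part that bears large_block_mid but red or yellow is not meant.

How it is judged:
At the end, for the whole second after the job is handed in: Heater: spacer flat on its plate, small-bore block on it. Shaker: large-bore block flat on its platform, frame on it. All on their pins, within 6 mm of the seat centre sideways, 4 mm of the proper height, level to 4 degrees, in line with the pins to 6 degrees, at rest (horizontal distance between each of spacer_mid, small_block_mid and heater_seat below 0.006 m and z of spacer_mid in the frame of heater_seat between 0.001 and 0.009 m and angle between the y axis of each of spacer_mid, small_block_mid and the y axis of heater_seat, either way round below 0.1 rad and angle between each of spacer_mid, small_block_mid, large_block_mid, frame_mid's own z axis and vertical below 0.07 rad and linear speed of each of spacer, small_block, large_block, frame below 0.02 m/s and z of small_block_mid in the frame of heater_seat between 0.021 and 0.029 m and horizontal distance between each of large_block_mid, frame_mid and shaker_seat below 0.006 m and z of large_block_mid in the frame of shaker_seat between 0.016 and 0.024 m and angle between the y axis of each of large_block_mid, frame_mid and the y axis of shaker_seat, either way round below 0.1 rad and z of frame_mid in the frame of shaker_seat between 0.04 and 0.048 m); the robot touches nothing.
It fails at once if the bottle is knocked over or shifted by more than 30 mm (distance of bottle_mid from where it was at the start of the episode above 0.03 m).
It fails at once if the vial is knocked over or shifted by more than 30 mm (distance of vial_mid from where it was at the start of the episode above 0.03 m).
It fails at once if the beaker is knocked over or shifted by more than 30 mm (distance of beaker_mid from where it was at the start of the episode above 0.03 m).
It also fails if it takes over 144 s, if anything falls off the work surface, if the arm or the gripper's body presses on something with over 40 N, if the wrist force passes 120 N, or if a joint passes its speed limit or range.

ROBOT

A 6-joint arm with a two-finger parallel gripper is mounted at the origin on the work surface. World frame = base frame: x ahead of the robot, y to its left, z up, the work surface at z = 0. Lengths are in m, angles in rad, forces in N, time in s.
With the tool pointing down it reaches from about 0.3 to 0.75 m from the base axis. Payload 8.5 kg.
Tool frame: the origin (TCP) lies on the centre line of the jaws, within the pads' length; the fingertips stand manip.nose_length ahead of it and the grasp point (between the pads) lies 3 mm ahead of it (manip.nose_length is the distance from the TCP to the fingertips, in m); z points along the fingers, y is the line along which they close (so a half turn about z gives the same grasp; the last joint's range is limited). The gripper opens to 88 mm and grips with 3 to 60 N. Pads are 18 mm wide; open, the fingers measure 123 mm over their backs; the gripper's body (75 mm by 187 mm) begins 45 mm behind the grasp point.
Start: joints at [1.067, 0.381, 1.297, -0, 1.464, -0.215], TCP at [0.157, 0.527, 0.236] pointing down, gripper open.
Joint ranges: [-3.11, 3.11], [-0.89, 2.33], [0.22, 2.48], [-1.42, 4.56], [0.17, 2.85], [-2.88, 2.88]. Speed limits (rad/s): [2.39, 2.39, 3.14, 3.14, 3.14, 3.14].

INTERFACE

Orientations are given as [roll, pitch, yaw] about the fixed x, y, z axes, in that order (R = Rz(yaw) Ry(pitch) Rx(roll)).
In Python, from cell import get_state, cams, order, search_frame, manip gives the robot as it stands.
- The arm moves only by the shell command python3 -m creep 'ROWS' [OPENING] [FORCE]. ROWS is JSON, a list of rows, each a list of 2 entries, a list of its own where there are three numbers: the shift along the tool's x, y, z in mm, then the turn, a rotation vector about the tool's x, y, z in degrees. In form: [[[dx, dy, dz], [wx, wy, wz]], ...]. A call has 1 to 10 rows; each row is the pose to reach, as a shift and turn from the pose commanded when the call began, along the tool's axes at that moment; what a row does not reach only later rows make up. A row lasts 1/8 s, in which the tool goes at most 62.5 mm and 10.7 degrees, less where a joint would pass 70% of its speed; a pose out of reach is approached as far as the arm can. A call with a gripper value outside its range is refused whole. OPENING is the opening, from -1 (shut) to 1 (fully open), set as the call begins (- or left out, the last holds). The fingers move at their own pace and stop on an object; FORCE is the grip in N (left out, the last holds). Time passes only in rows, so rows that repeat a pose let the fingers close. It gives the time, the measured TCP pose, the force, the opening and the grip force at its end, in the units of the state.
- get_state(): the state, without advancing time (a new reading comes with each control period).
- cams.get_image(name): name is "side" or "top" or "wrist"; returns a dict with "image" (400x640x3 uint8, red, green, blue), "vfov" (degrees; the focal length in pixels is half the picture's height over the tangent of half this angle, whatever the lens; pixels are square), "cx", "cy" (the principal point, pixels), "rvec" (rotation vector, rad) and "tvec" (3), from world to camera coordinates, as OpenCV has them; the wrist camera has in their place "hand_eye" (4x4, takes a point from camera to tool coordinates, whose origin is the TCP and whose axes are the flange's). Camera axes: x right, y down, z forward; pixel columns grow to the right and rows downward; lengths in m; the calibration is good to about 2 mm. A picture is of the moment at which its call begins: read the wrist's pose just before it. There is no depth.
- order.finish_job(): hands the job in; it is judged then, once.
Trained networks look in a picture, given as the dict that the camera call returned (one of the last four; its "shot" number tells which), for a name from the list of things; names that differ only in an ending like _2 or _b are one class to them, and where a whole thing is asked for, a point or a joint stands for the part that bears it (a point fixed in the world has none). Each returns a list of dicts, best first, with "conf" (0 to 1); they miss things now and then, are a little off and sometimes report something else, mostly with a low value. They report only what shows in the picture. A call takes as long as a camera call. They do not tell look-alikes from the thing itself.
- search_frame(query, picture): "point" ([x, y, z] in m, in the coordinates of the camera as it stood for that picture, good to about 4 mm: the middle of the surface that is visible of it).
The state is a dict: "time": time; "joints": joint angles; "joint_velocities": joint speeds; "effort": joint torques, N m; "position": TCP position; "tcp_rot": TCP orientation; "ft_force": force on the tool from outside, world axes, zero at the start; "ft_torque": the same for the moment, N m; "grip_width": finger opening in m; "gripper_force": force on a finger pad.
Only numpy, scipy, OpenCV 4.12 (cv2) and the standard library are available. Lean on these libraries where they do the work, as an engineer would, in place of code of your own. Each camera call takes 0.05 s, during which the arm holds its last target. There are 200 camera calls.

## Working session

There is one attempt and no reset: what is moved stays moved. The work goes in short steps, Python scripts to look and compute and a shell command to move; the robot and the scene stay as the last step left them, time stands still between calls to the robot, and variables do not carry over. Pictures are saved under pics/ and viewed, at most 17 in all, crops included, and the job is handed in when it is done.

```bash
ls; mkdir -p pics
cat > h.py <<'E'
import numpy as np, cv2
from scipy.spatial.transform import Rotation as R
from cell import get_state, cams, order, search_frame, manip
def snap(n):
    s=get_state(); p=cams.get_image(n)
    K=np.array([[0,0,p["cx"]],[0,0,p["cy"]],[0,0,1.]]); f=200/np.tan(np.radians(p["vfov"])/2); K[0,0]=K[1,1]=f
    if n=="wrist":
        T=np.eye(4); T[:3,:3]=rot(s["tcp_rot"]); T[:3,3]=s["position"]; T=T@np.array(p["hand_eye"])
    else:
        W=np.eye(4); W[:3,:3]=cv2.Rodrigues(np.array(p["rvec"],float))[0]; W[:3,3]=np.ravel(p["tvec"]); T=np.linalg.inv(W)
    return p,K,T
def rot(r): 
    r=np.array(r)
    return r if r.shape==(3,3) else R.from_euler("xyz",r).as_matrix()
def find(q,S): return [(round(d["conf"],2),(S[2]@np.r_[d["point"],1])[:3].round(4)) for d in search_frame(q,S[0])]
def w2p(P,S):
    c=np.linalg.inv(S[2])@np.r_[P,1]; q=S[1]@c[:3]; return q[:2]/q[2]
def p2w(uv,z,S):
    d=S[2][:3,:3]@np.linalg.inv(S[1])@np.r_[uv,1]; o=S[2][:3,3]; return o+d*(z-o[2])/d[2]
def save(S,name,crop=None,k=1):
    im=S[0]["image"][:,:,::-1]
    if crop: u0,v0,u1,v1=crop; im=im[v0:v1,u0:u1]
    cv2.imwrite("pics/"+name,cv2.resize(im,None,fx=k,fy=k,interpolation=cv2.INTER_CUBIC))
E
python3 - <<'E'
from h import *
s=get_state(); print({k:np.round(v,3) for k,v in s.items()}, manip.nose_length)
T=snap("top"); Sd=snap("side"); save(T,"top.png"); save(Sd,"side.png"); print(T[2].round(3),T[0]["vfov"])
for q in "large_block_mid small_block_mid spacer_mid frame_mid heater_seat shaker_seat tile_top bottle_mid vial_mid beaker_mid".split():
    for S in (T,Sd): 
        print(q,[(c,p.tolist(),w2p(p,S).round().tolist()) for c,p in find(q,S)[:3]])
E
```

```text
pics
{'time': np.float64(0.0), 'joints': array([ 1.067,  0.381,  1.298, -0.   ,  1.464, -0.215]), 'joint_velocities': array([-0.001, -0.002, -0.   , -0.001, -0.002, -0.001]), 'effort': array([-2.0000e-03, -4.3793e+01, -2.2456e+01,  7.1000e-02,  3.5000e-02,
       -0.0000e+00]), 'position': array([0.157, 0.527, 0.235]), 'tcp_rot': array([-3.14 , -0.   ,  2.853]), 'ft_force': array([0.056, 0.092, 0.647]), 'ft_torque': array([ 0.033, -0.035, -0.021]), 'gripper_force': np.float64(0.0), 'grip_width': np.float64(0.088)} 0.022
[[ 1.610e-01 -9.630e-01  2.160e-01  3.230e-01]
 [-9.870e-01 -1.570e-01  3.600e-02  5.800e-02]
 [-1.000e-03 -2.190e-01 -9.760e-01  1.028e+00]
 [ 0.000e+00  0.000e+00  0.000e+00  1.000e+00]] 46.29294970598134
large_block_mid [(0.87, [0.2921, 0.2905, 0.0436], [205.0, 295.0]), (0.81, [0.6413, 0.197, 0.1081], [278.0, 132.0]), (0.74, [0.4081, 0.4085, 0.0382], [163.0, 231.0])]
large_block_mid [(0.81, [0.6271, 0.1893, 0.0989], [320.0, 150.0]), (0.7, [0.3992, 0.399, 0.033], [198.0, 169.0]), (0.69, [0.2846, 0.2775, 0.041], [182.0, 213.0])]
small_block_mid [(0.9, [0.6209, -0.199
[... 430 characters left out ...]
626], [277.0, 155.0])]
heater_seat [(0.82, [0.5969, 0.1515, 0.0569], [321.0, 176.0])]
shaker_seat [(0.7, [0.5921, -0.1821, 0.0413], [449.0, 191.0])]
shaker_seat [(0.62, [0.5819, -0.2235, 0.0425], [444.0, 277.0])]
tile_top [(0.98, [0.454, -0.2587, 0.0111], [474.0, 261.0])]
tile_top [(0.63, [0.4483, -0.2642, 0.0079], [416.0, 342.0])]
bottle_mid [(0.94, [0.5943, 0.0141, 0.0783], [361.0, 171.0]), (0.2, [0.453, 0.2506, 0.0087], [243.0, 224.0])]
bottle_mid [(0.96, [0.5962, 0.005, 0.0671], [366.0, 204.0])]
vial_mid [(0.28, [0.6205, -0.1986, 0.09], [465.0, 174.0])]
vial_mid [(0.67, [0.4356, 0.1225, 0.0373], [278.0, 220.0])]
beaker_mid []
beaker_mid [(0.55, [0.4365, -0.1301, 0.0287], [359.0, 293.0])]
```

View pics/top.png

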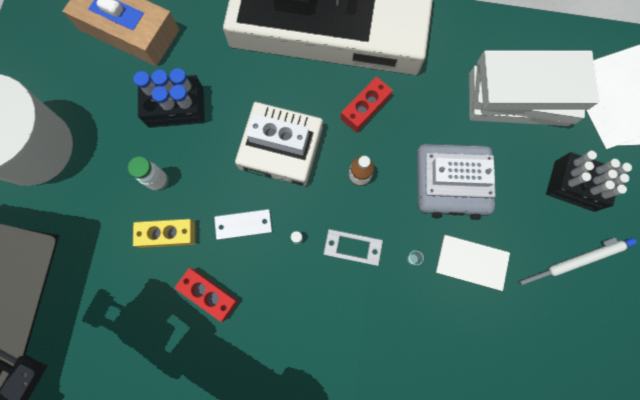

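View pics/side.png

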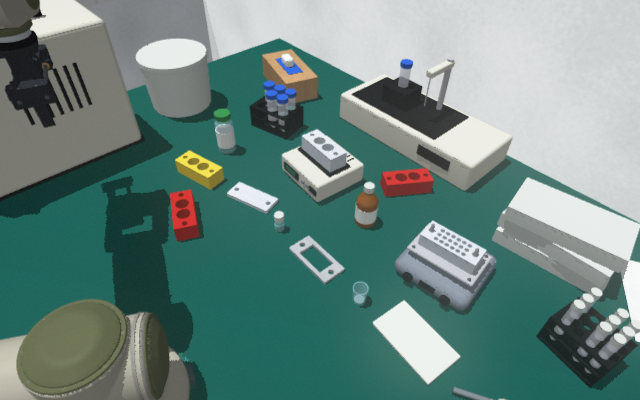

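```bash
cat >> h.py <<'E'
def to(x,y,z,yaw,S=None):
    s=get_state(); R0=rot(s["tcp_rot"]); R1=R.from_euler("xyz",[np.pi,0,yaw]).as_matrix()
    d=R0.T@(np.array([x,y,z])-s["position"])*1000; w=np.degrees(R.from_matrix(R0.T@R1).as_rotvec())
    print("shift",d.round(1).tolist(),"turn",w.round(1).tolist(),"rows>=",max(np.linalg.norm(d)/62.5,np.linalg.norm(w)/10.7).round(1))
E
python3 - <<'E'
from h import *
W=snap("wrist"); print(np.array(W[0]["hand_eye"]).round(3),W[0]["vfov"]); T=snap("top")
for n,a,b,z in [("large",(250,127),(308,138),.104),("small",(430,158),(493,158),.092),("spacer",(221,228),(265,220),.01),("frame",(332,238),(375,254),.008),("tile",(441,255),(506,273),.008)]:
    A=p2w(a,z,T);B=p2w(b,z,T);d=A-B; print(n,A.round(3),B.round(3),np.degrees(np.arctan2(d[1],d[0])).round(1))
to(.55,.19,.30,1.57)
E
```

```text
[[ 0.001 -0.965 -0.262  0.068]
 [ 1.     0.001 -0.001 -0.001]
 [ 0.001 -0.262  0.965 -0.15 ]
 [ 0.     0.     0.     1.   ]] 66.11419369322073
large [0.645 0.257 0.104] [0.64  0.134 0.104] 88.0
small [ 0.642 -0.124  0.092] [ 0.663 -0.253  0.092] 99.2
spacer [0.437 0.295 0.01 ] [0.47  0.203 0.01 ] 109.7
frame [0.455 0.052 0.008] [ 0.435 -0.046  0.008] 78.7
tile [ 0.456 -0.188  0.008] [ 0.44  -0.33   0.008] 83.6
shift [-473.1, -211.2, -64.4] turn [-0.0, 0.0, 73.5] rows>= 8.4
```

```bash
python3 -m creep '[[[-59,-26,-8],[0,0,9]],[[-118,-53,-16],[0,0,18]],[[-177,-79,-24],[0,0,27.5]],[[-236,-106,-32],[0,0,37]],[[-295,-132,-40],[0,0,46]],[[-354,-158,-48],[0,0,55]],[[-413,-185,-56],[0,0,64]],[[-473,-211,-64],[0,0,73.5]],[[-473,-211,-64],[0,0,73.5]],[[-473,-211,-64],[0,0,73.5]]]' 1
python3 - <<'E'
from h import *
W=snap("wrist"); save(W,"w1.png")
for q in "large_block_mid spacer_mid heater_seat".split(): print(q,[(c,p.tolist(),w2p(p,W).round().tolist()) for c,p in find(q,W)[:3]])
E
```

```text
time: 2.45
position: [0.5507, 0.1893, 0.2992]
tcp_rot: [-3.141, 0.0, 1.568]
ft_force: [-0.4, 0.3, -0.4]
grip_width: 0.0878
gripper_force: 0.0
large_block_mid [(0.86, [0.6418, 0.2039, 0.1093], [400.0, 167.0]), (0.74, [0.4161, 0.3663, 0.0401], [205.0, 22.0]), (0.56, [0.2982, 0.288, 0.0381], [118.0, 92.0])]
spacer_mid [(0.79, [0.4528, 0.2499, 0.0087], [247.0, 123.0])]
heater_seat [(0.74, [0.6133, 0.2142, 0.0561], [367.0, 152.0])]
```

View pics/w1.png

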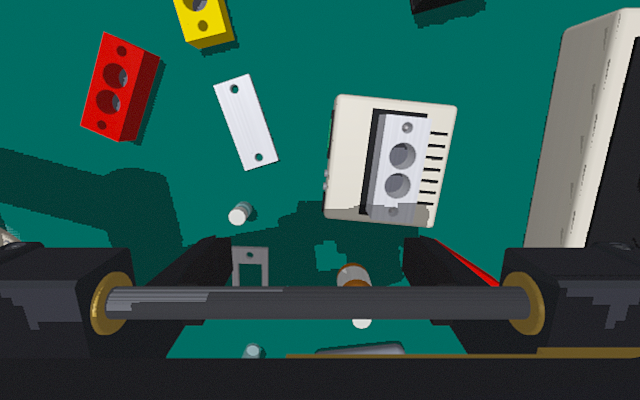

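Run:
```python
from h import *
W=snap("wrist"); save(W,"w2.png",(200,60,460,240),3)
```

```text
(no output)
```

View pics/w2.png

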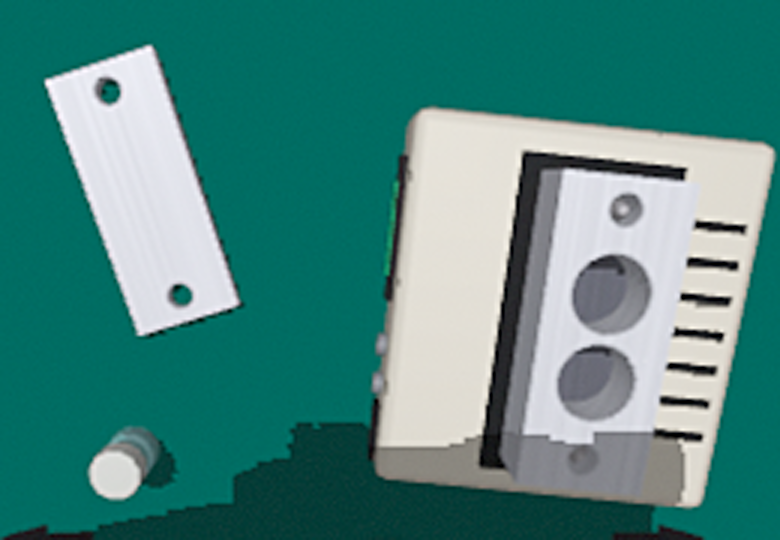

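```bash
cat >> h.py <<'E'
def pair(a,b,z,S):
    A=p2w(a,z,S);B=p2w(b,z,S);d=A-B; m=(A+B)/2; print("mid",m.round(4),"L",np.linalg.norm(d).round(4),"yaw",np.arctan2(d[1],d[0]).round(3)); return m,np.arctan2(d[1],d[0])
E
python3 - <<'E'
from h import *
W=snap("wrist")
m,y=pair((408.3,129.3),(394.3,212.7),.104,W); pair((403.3,157.3),(398.7,187.3),.104,W); pair((235.3,89.7),(259.7,157.7),.01,W)
to(m[0],m[1],.16,y)
E
```

```text
mid [0.6434 0.1985 0.104 ] L 0.0959 yaw 1.478
mid [0.6433 0.1985 0.104 ] L 0.0345 yaw 1.493
mid [0.4519 0.2491 0.01  ] L 0.0957 yaw 1.874
shift [7.3, 94.2, 139.9] turn [0.0, -0.0, 5.3] rows>= 2.7
```

```bash
python3 -m creep '[[[4,47,50],[0,0,5.3]],[[7.3,94.2,100],[0,0,5.3]],[[7.3,94.2,140],[0,0,5.3]],[[7.3,94.2,165],[0,0,5.3]],[[7.3,94.2,185],[0,0,5.3]],[[7.3,94.2,200],[0,0,5.3]],[[7.3,94.2,207],[0,0,5.3]],[[7.3,94.2,207],[0,0,5.3]]]' 1
python3 -m creep '[[[0,0,0],[0,0,0]],[[0,0,0],[0,0,0]],[[0,0,0],[0,0,0]],[[0,0,0],[0,0,0]],[[0,0,0],[0,0,0]],[[0,0,0],[0,0,0]]]' -1 40
```

```text
time: 3.75
position: [0.6441, 0.1976, 0.0928]
tcp_rot: [3.142, 0.0, 1.478]
ft_force: [-0.2, -0.1, 0.2]
grip_width: 0.088
gripper_force: 0.0
time: 4.5
position: [0.6442, 0.1975, 0.0928]
tcp_rot: [3.142, 0.0, 1.477]
ft_force: [0.3, -0.1, 1.2]
grip_width: 0.0494
gripper_force: 40.0
```

```bash
python3 -m creep '[[[0,0,-10],[0,0,0]],[[0,0,-40],[0,0,0]],[[0,0,-80],[0,0,0]],[[0,0,-110],[0,0,0]],[[0,0,-110],[0,0,0]]]' -1 40
python3 - <<'E'
from h import *
T=snap("top"); im=T[0]["image"].astype(int)
m=((im.min(2)>150)*255).astype(np.uint8); m[:, :425]=0; m[:225]=0; m[:,520:]=0
c=max(cv2.findContours(m,0,1)[0],key=cv2.contourArea); b=cv2.boxPoints(cv2.minAreaRect(c))
P=np.array([p2w(q,.008,T) for q in b]); print(b.round(), P.round(3)); c=P.mean(0); print(c.round(4))
e=[P[i]-P[(i+1)%4] for i in (0,1)]; d=max(e,key=np.linalg.norm); print([np.linalg.norm(k).round(3) for k in e]); y=np.arctan2(d[1],d[0])%np.pi; print(y)
to(c[0],c[1]-.001,.202,y)
E
```

```text
time: 5.12
position: [0.6448, 0.1976, 0.2048]
tcp_rot: [3.137, -0.001, 1.478]
ft_force: [-0.4, 0.2, -4.5]
grip_width: 0.0495
gripper_force: 40.0
[[434. 272.]
 [444. 234.]
 [512. 253.]
 [502. 291.]] [[ 0.418 -0.176  0.008]
 [ 0.503 -0.19   0.008]
 [ 0.486 -0.34   0.008]
 [ 0.402 -0.324  0.008]]
[ 0.4521 -0.2577  0.008 ]
[np.float64(0.086), np.float64(0.151)]
1.4583602993437783
shift [-472.0, -148.6, 0.4] turn [0.0, -0.0, 1.1] rows>= 7.9
```

```bash
python3 -m creep '[[[-30,-9,0],[0,0,0.3]],[[-90,-28,0],[0,0,1]],[[-149,-47,0],[0,0,1]],[[-208,-66,0],[0,0,1]],[[-267,-85,0],[0,0,1]],[[-326,-103,0],[0,0,1]],[[-385,-122,0],[0,0,1]],[[-440,-139,0],[0,0,1]],[[-472,-148.6,20],[0,0,1]],[[-472,-148.6,40],[0,0,1]]]' -1 40
python3 -m creep '[[[0,0,40],[0,0,0]],[[0,0,80],[0,0,0]],[[0,0,105],[0,0,0]],[[0,0,117],[0,0,0]],[[0,0,123],[0,0,0]],[[0,0,126],[0,0,0]],[[0,0,126],[0,0,0]]]' -1 40
```

```text
time: 6.42
position: [0.4506, -0.2603, 0.1603]
tcp_rot: [-3.139, -0.001, 1.456]
ft_force: [0.9, -0.2, -4.7]
grip_width: 0.0495
gripper_force: 40.0
time: 7.3
position: [0.4524, -0.2588, 0.0371]
tcp_rot: [3.141, 0.001, 1.46]
ft_force: [-0.3, -0.5, -3.8]
grip_width: 0.0495
gripper_force: 40.0
```

```bash
python3 -m creep '[[[0,0,1],[0,0,0]],[[0,0,1],[0,0,0]],[[0,0,1],[0,0,0]],[[0,0,1],[0,0,0]]]' 1
python3 -m creep '[[[0,0,-10],[0,0,0]],[[0,0,-60],[0,0,0]],[[0,0,-120],[0,0,0]],[[0,0,-180],[0,0,0]],[[0,0,-210],[0,0,0]]]'
python3 - <<'E'
from h import *
to(.56,.10,.25,1.57)
E
```

```text
time: 7.8
position: [0.4523, -0.2587, 0.0358]
tcp_rot: [3.141, 0.0, 1.46]
ft_force: [0.5, 0.0, -1.0]
grip_width: 0.0871
gripper_force: 0.0
time: 8.43
position: [0.4525, -0.2588, 0.2498]
tcp_rot: [3.137, 0.003, 1.46]
ft_force: [-0.7, 0.2, -0.3]
grip_width: 0.088
gripper_force: 0.0
shift [368.4, 67.3, -1.1] turn [0.2, 0.2, -6.3] rows>= 6.0
```

```bash
python3 -m creep '[[[60,11,0],[0,0,-2]],[[120,22,0],[0,0,-5]],[[181,33,0],[0,0,-6.3]],[[241,44,0],[0,0,-6.3]],[[301,55,0],[0,0,-6.3]],[[350,64,0],[0,0,-6.3]],[[368,67,0],[0,0,-6.3]],[[368,67,0],[0,0,-6.3]],[[368,67,0],[0,0,-6.3]]]'
python3 - <<'E'
from h import *
W=snap("wrist")
for z in (.1,.01):print(w2p((.643,.1985,z),W))
print(w2p((.4519,.2491,.01),W))
save(W,"w3.png",(200,20,460,215),3); np.save("w3.npy",W[0]["image"])
c,k,t=W[0],W[1],W[2]; np.savez("w3.npz",K=k,T=t)
E
```

```text
time: 9.55
position: [0.5593, 0.0983, 0.2459]
tcp_rot: [-3.142, 0.0, 1.569]
ft_force: [-0.4, 0.1, -0.9]
grip_width: 0.0881
gripper_force: 0.0
[411.1233974   79.17206166]
[388.69463557  88.49751413]
[223.34292475  41.57267262]
```

View pics/w3.png

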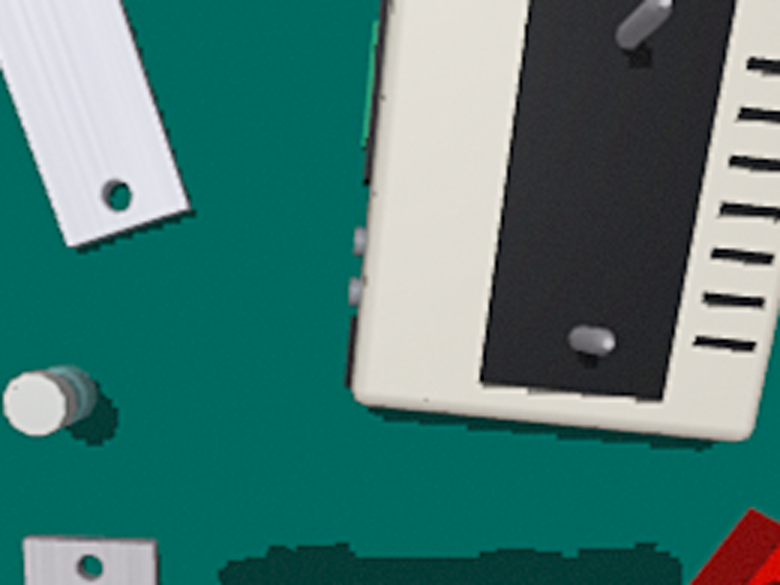

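Run:
```python
from h import *
f=np.load("w3.npz"); W=(None,f["K"],f["T"])
pair((421.2,21.2),(402.3,133.8),.099,W); pair((407.8,34.5),(392.3,132.3),.064,W)
to(.4519,.2491,.10,1.874)
```

```text
mid [0.6435 0.1979 0.099 ] L 0.0952 yaw 1.471
mid [0.6422 0.1968 0.064 ] L 0.0933 yaw 1.472
shift [150.7, -107.8, 145.8] turn [-0.0, 0.0, -17.5] rows>= 3.8
```

```bash
python3 -m creep '[[[38,-27,20],[0,0,-8]],[[76,-54,40],[0,0,-17.5]],[[114,-81,80],[0,0,-17.5]],[[150.7,-107.8,120],[0,0,-17.5]],[[150.7,-107.8,170],[0,0,-17.5]],[[150.7,-107.8,195],[0,0,-17.5]],[[150.7,-107.8,212],[0,0,-17.5]],[[150.7,-107.8,220],[0,0,-17.5]],[[150.7,-107.8,221.5],[0,0,-17.5]],[[150.7,-107.8,221.5],[0,0,-17.5]]]' 1
python3 -m creep '[[[0,0,0],[0,0,0]],[[0,0,0],[0,0,0]],[[0,0,0],[0,0,0]],[[0,0,0],[0,0,0]],[[0,0,0],[0,0,0]],[[0,0,0],[0,0,0]]]' -1 30
```

```text
time: 10.85
position: [0.4522, 0.2503, 0.0248]
tcp_rot: [3.141, 0.0, 1.875]
ft_force: [0.6, -0.2, 0.1]
grip_width: 0.088
gripper_force: 0.0
time: 11.6
position: [0.4518, 0.2505, 0.0241]
tcp_rot: [-3.142, 0.0, 1.875]
ft_force: [-0.9, -0.2, 0.4]
grip_width: 0.0304
gripper_force: 0.0
```

Run:
```python
from h import *
s=get_state(); print(s["grip_width"],s["ft_force"])
S=snap("side"); W=snap("wrist"); a=S[0]["image"][120:260,160:360]; 
im=np.vstack([cv2.resize(a,(640,448)),]); cv2.imwrite("pics/g1.png",im[:,:,::-1]);
```

```text
0.03036116918127979 [-0.85481935 -0.1537078   0.40161481]
```

View pics/g1.png

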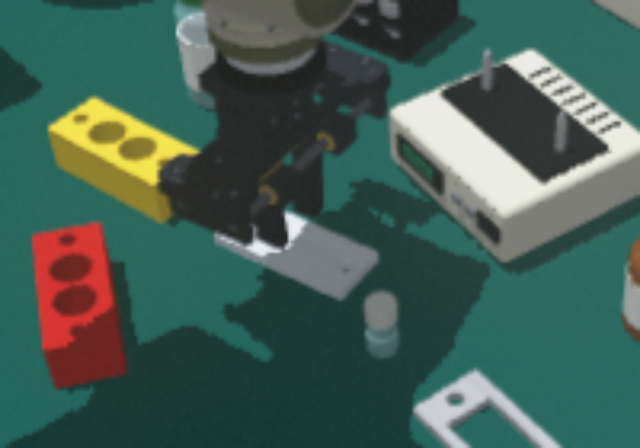

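```bash
python3 -m creep '[[[0,0,-3],[0,0,0]],[[0,0,-3],[0,0,0]],[[0,0,-3],[0,0,0]],[[0,0,-3],[0,0,0]],[[0,0,-3],[0,0,0]],[[0,0,-3],[0,0,0]],[[0,0,0],[0,0,0]]]' 1
python3 -m creep '[[[0,0,1],[0,0,0]],[[0,0,2],[0,0,0]],[[0,0,2],[0,0,0]]]'
python3 -m creep '[[[0,0,1],[0,0,0]],[[0,0,2],[0,0,0]],[[0,0,2],[0,0,0]]]'
python3 -m creep '[[[0,0,1],[0,0,0]],[[0,0,1],[0,0,0]],[[0,0,1],[0,0,0]]]'
```

```text
time: 12.58
position: [0.4519, 0.2505, 0.0242]
tcp_rot: [3.141, 0.0, 1.875]
ft_force: [0.2, -0.3, -0.5]
grip_width: 0.0875
gripper_force: 0.0
time: 12.95
position: [0.4518, 0.2505, 0.0221]
tcp_rot: [-3.141, 0.0, 1.875]
ft_force: [0.1, -0.3, 0.8]
grip_width: 0.0881
gripper_force: 0.0
time: 13.32
position: [0.4518, 0.2505, 0.0201]
tcp_rot: [-3.141, -0.0, 1.875]
ft_force: [-0.1, 0.4, -0.6]
grip_width: 0.0884
gripper_force: 0.0
time: 13.7
position: [0.4518, 0.2505, 0.0191]
tcp_rot: [3.142, 0.0, 1.876]
ft_force: [-0.4, 0.1, -0.1]
grip_width: 0.0885
gripper_force: 0.0
```

```bash
for i in 1 2; do python3 -m creep '[[[0,0,1],[0,0,0]],[[0,0,2],[0,0,0]],[[0,0,2],[0,0,0]]]' | grep -E 'pos|ft'; done
python3 -c "
from h import *
print(repr(manip.nose_length),[a for a in dir(manip) if a[0]!='_'])"
```

```text
position: [0.4518, 0.2505, 0.0171]
ft_force: [0.1, 0.8, 0.4]
position: [0.4518, 0.2505, 0.0151]
ft_force: [0.5, -0.5, -0.2]
0.022 ['IKError', 'nose_length']
```

```bash
for i in 1 2 3; do python3 -m creep '[[[0,0,1],[0,0,0]],[[0,0,1],[0,0,0]],[[0,0,1],[0,0,0]]]' | grep -E 'pos|ft'; done
```

```text
position: [0.4518, 0.2505, 0.0142]
ft_force: [0.2, -0.0, 0.6]
position: [0.4518, 0.2505, 0.0131]
ft_force: [0.1, -0.3, 0.0]
position: [0.4518, 0.2505, 0.0121]
ft_force: [0.5, -0.0, 0.3]
```

```bash
for i in 1 2 3 4 5; do python3 -m creep '[[[0,0,1],[0,0,0]],[[0,0,1],[0,0,0]]]' | grep -E 'pos|ft'; done
python3 - <<'E'
from h import *
S=snap("side"); a=S[0]["image"][120:260,160:360]
cv2.imwrite("pics/g2.png",cv2.resize(a,(640,448))[:,:,::-1])
E
```

```text
position: [0.4518, 0.2505, 0.0111]
ft_force: [0.4, -0.7, 0.3]
position: [0.4518, 0.2505, 0.0101]
ft_force: [-0.7, -0.5, 0.8]
position: [0.4518, 0.2505, 0.0091]
ft_force: [-0.2, 0.3, -0.8]
position: [0.4518, 0.2505, 0.0081]
ft_force: [-0.4, 0.3, -1.0]
position: [0.4518, 0.2505, 0.0071]
ft_force: [1.1, 0.3, -0.3]
```

View pics/g2.png

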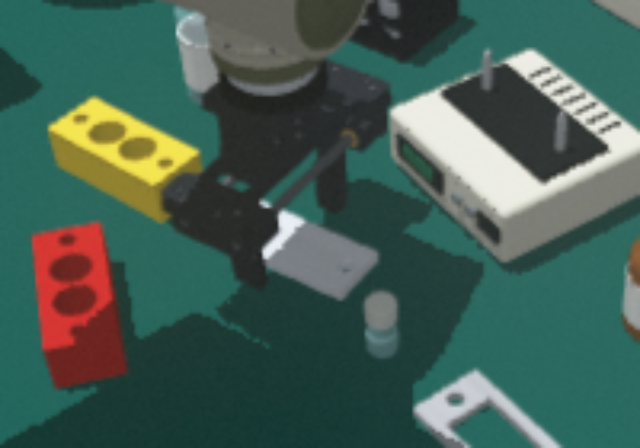

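Run:
```python
from h import *
s=get_state(); S=snap("side"); Rt=rot(s["tcp_rot"]); p=np.array(s["position"])
for sg in (-1,1):
  for off in (.044,.0615):
    for dz in (-.02,0,.022): 
        u=w2p(p+Rt@np.array([0,sg*off,dz]),S); print(sg,off,dz,((u[0]-160)*3.2).round(),((u[1]-120)*3.2).round())
```

```text
-1 0.044 -0.02 252.0 261.0
-1 0.044 0 255.0 280.0
-1 0.044 0.022 258.0 300.0
-1 0.0615 -0.02 238.0 275.0
-1 0.0615 0 241.0 294.0
-1 0.0615 0.022 244.0 314.0
1 0.044 -0.02 322.0 193.0
1 0.044 0 323.0 212.0
1 0.044 0.022 325.0 232.0
1 0.0615 -0.02 335.0 181.0
1 0.0615 0 336.0 200.0
1 0.0615 0.022 338.0 220.0
```

```bash
for i in 1 2 3 4; do python3 -m creep '[[[0,0,1],[0,0,0]],[[0,0,1],[0,0,0]]]' | grep -E 'pos|ft'; done
```

```text
position: [0.4518, 0.2505, 0.0061]
ft_force: [0.7, -0.6, -0.9]
position: [0.4518, 0.2505, 0.0051]
ft_force: [0.0, -0.8, -0.6]
position: [0.4518, 0.2505, 0.0041]
ft_force: [0.5, -0.2, -0.3]
position: [0.4518, 0.2505, 0.0031]
ft_force: [0.8, 1.2, 0.1]
```

```bash
python3 -m creep '[[[0,0,0],[0,0,0]],[[0,0,0],[0,0,0]],[[0,0,0],[0,0,0]],[[0,0,0],[0,0,0]],[[0,0,0],[0,0,0]],[[0,0,0],[0,0,0]]]' -1 30; python3 -m creep '[[[0,0,-2],[0,0,0]],[[0,0,-10],[0,0,0]],[[0,0,-10],[0,0,0]]]'
```

```text
time: 18.68
position: [0.4519, 0.2505, 0.0032]
tcp_rot: [3.141, 0.0, 1.875]
ft_force: [-0.4, -0.2, 0.1]
grip_width: 0.049
gripper_force: 30.0
time: 19.05
position: [0.4521, 0.2506, 0.0138]
tcp_rot: [3.14, 0.0, 1.875]
ft_force: [0.5, 0.5, -2.1]
grip_width: 0.0492
gripper_force: 30.0
```

```bash
python3 -m creep '[[[0,0,-50],[0,0,0]],[[0,0,-110],[0,0,0]],[[0,0,-150],[0,0,0]],[[0,0,-150],[0,0,0]]]'
python3 - <<'E'
from h import *
W=snap("wrist"); s=get_state(); Rt=rot(s["tcp_rot"]); p=np.array(s["position"])
u=w2p(p+Rt@np.array([.0467,0,-.007]),W); print(u); u0,v0=int(u[0])-60,max(0,int(u[1])-50); print(u0,v0); save(W,"g3.png",(u0,v0,u0+120,v0+100),5)
to(.6437,.1987,.164,1.475)
E
```

```text
time: 19.55
position: [0.4527, 0.2508, 0.1657]
tcp_rot: [3.136, 0.0, 1.876]
ft_force: [0.6, 0.1, -2.1]
grip_width: 0.0492
gripper_force: 30.0
[317.09005798 162.53470685]
257 112
shift [-107.0, 167.5, -0.2] turn [0.1, -0.0, 22.9] rows>= 3.2
```

View pics/g3.png

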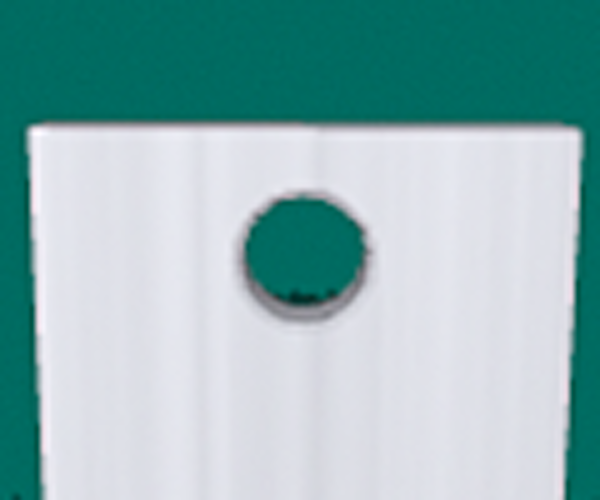

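```bash
python3 -m creep '[[[-30,48,0],[0,0,8]],[[-65,103,0],[0,0,16]],[[-95,149,0],[0,0,22.9]],[[-107,168,0],[0,0,22.9]],[[-107,168,25],[0,0,22.9]],[[-107,168,45],[0,0,22.9]],[[-107,168,45],[0,0,22.9]],[[-107,168,45],[0,0,22.9]]]'
python3 - <<'E'
from h import *
W=snap("wrist"); s=get_state(); Rt=rot(s["tcp_rot"]); p=np.array(s["position"])
to(.6438,.1992,.08,1.475)
u=w2p(p+Rt@np.array([.0467,0,-.007]),W); v=w2p((.6437+.048*np.cos(1.475),.1979+.048*np.sin(1.475),.1),W); print(u,v,w2p((.6437-.048*np.cos(1.475),.1979-.048*np.sin(1.475),.1),W)); u0,v0=int(u[0])-60,max(0,int(u[1])-50); print(u0,v0); save(W,"g4.png",(u0,v0,u0+120,v0+100),5)
E
```

```text
time: 20.6
position: [0.6442, 0.1988, 0.1179]
tcp_rot: [-3.141, 0.0, 1.476]
ft_force: [1.0, -0.5, -1.6]
grip_width: 0.0491
gripper_force: 30.0
shift [0.3, -0.6, 38.5] turn [0.0, -0.0, 0.0] rows>= 0.6
[318.87902417 162.37645326] [317.72760568 155.34668695] [317.43171419 309.7943046 ]
258 112
```

View pics/g4.png

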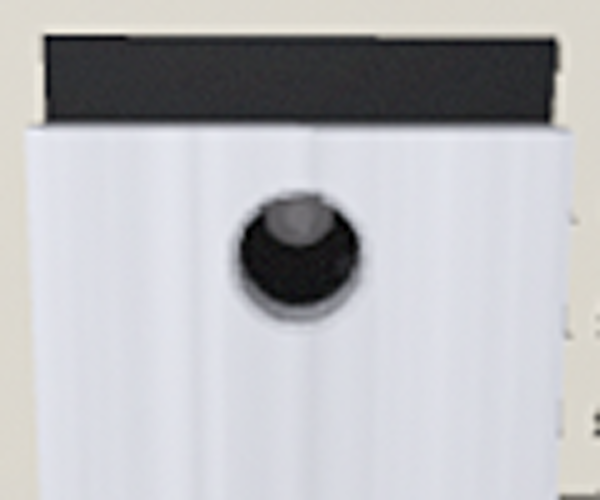

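```bash
python3 -m creep '[[[0.3,-0.3,10],[0,0,0]],[[0.3,-0.3,18],[0,0,0]],[[0.3,-0.3,25],[0,0,0]],[[0.3,-0.3,32],[0,0,0]],[[0.3,-0.3,32],[0,0,0]]]'
python3 -m creep '[[[0,0,6],[0,0,0]],[[0,0,12],[0,0,0]],[[0,0,16],[0,0,0]],[[0,0,18],[0,0,0]],[[0,0,18],[0,0,0]]]'
```

```text
time: 21.28
position: [0.6437, 0.1991, 0.0854]
tcp_rot: [-3.14, 0.0, 1.476]
ft_force: [0.0, 0.8, -1.4]
grip_width: 0.0489
gripper_force: 30.0
time: 21.9
position: [0.6439, 0.1991, 0.0681]
tcp_rot: [-3.141, 0.0, 1.476]
ft_force: [0.8, 0.2, -2.1]
grip_width: 0.0494
gripper_force: 30.0
```

```bash
python3 -m creep '[[[0,0,0.7],[0,0,0]],[[0,0,0.7],[0,0,0]],[[0,0,0.7],[0,0,0]],[[0,0,0.7],[0,0,0]],[[0,0,0.7],[0,0,0]]]' 1
python3 -m creep '[[[0,0,-20],[0,0,0]],[[0,0,-70],[0,0,0]],[[0,0,-130],[0,0,0]],[[0,0,-180],[0,0,0]],[[0,0,-180],[0,0,0]]]'
python3 - <<'E'
from h import *
to(.62,-.27,.25,1.57)
E
```

```text
time: 22.52
position: [0.6439, 0.1991, 0.0675]
tcp_rot: [3.141, -0.0, 1.476]
ft_force: [-0.1, -0.2, 0.8]
grip_width: 0.0879
gripper_force: 0.0
time: 23.15
position: [0.6449, 0.1993, 0.2521]
tcp_rot: [3.133, -0.002, 1.476]
ft_force: [0.1, -0.9, -1.2]
grip_width: 0.0881
gripper_force: 0.0
shift [-469.6, 19.7, 1.4] turn [0.5, -0.1, -5.4] rows>= 7.5
```

```bash
python3 -m creep '[[[-40,2,0],[0,0,-1]],[[-100,5,0],[0,0,-3]],[[-160,7,0],[0,0,-5.4]],[[-220,10,0],[0,0,-5.4]],[[-280,12,0],[0,0,-5.4]],[[-340,14,0],[0,0,-5.4]],[[-400,17,0],[0,0,-5.4]],[[-450,19,0],[0,0,-5.4]],[[-470,20,0],[0,0,-5.4]],[[-470,20,0],[0,0,-5.4]]]'
python3 - <<'E'
from h import *
W=snap("wrist"); u=w2p((.65,-.19,.092),W); print(u); u0,v0=int(u[0])-100,max(0,int(u[1])-80); print(u0,v0); save(W,"s1.png",(u0,v0,u0+200,v0+150),4); np.savez("s1.npz",K=W[1],T=W[2])
print(find("small_block_mid",W))
E
```

```text
time: 24.4
position: [0.619, -0.271, 0.2462]
tcp_rot: [-3.14, -0.001, 1.569]
ft_force: [0.4, 0.5, 0.8]
grip_width: 0.088
gripper_force: 0.0
[351.11227563 102.50962913]
251 22
[(0.57, array([ 0.6215, -0.1961,  0.0955]))]
```

View pics/s1.png

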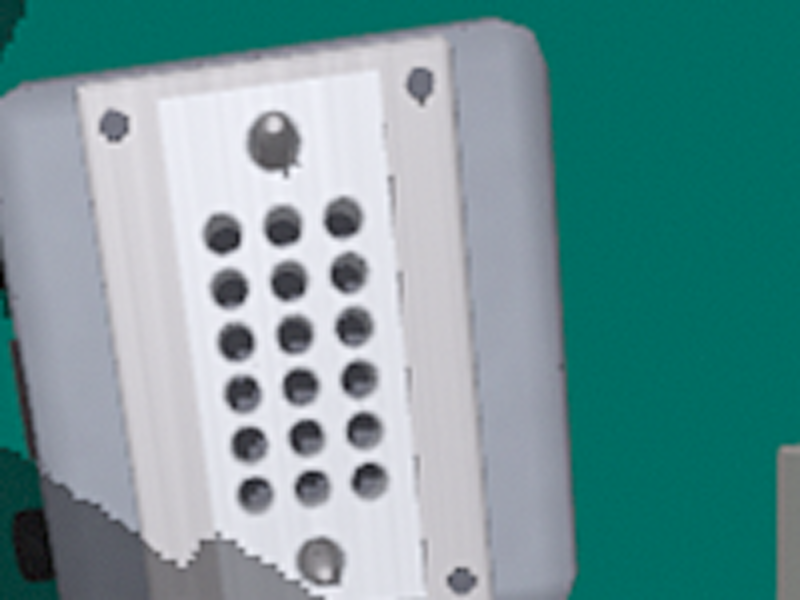

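Run:
```python
from h import *
f=np.load("s1.npz"); W=(None,f["K"],f["T"]); c=lambda u,v:(251+(u+.5)/4-.5,22+(v+.5)/4-.5)
pair(c(283,226),c(312,488),.092,W); pair(c(223,234),c(370,481),.092,W); pair(c(343,217),c(255,494),.092,W)
m,y=pair(c(274,124),c(322,566),.112,W); pair(c(274,140),c(320,558),.092,W)
to(.621,-.194,.16,1.68)
```

```text
mid [ 0.6256 -0.1983  0.092 ] L 0.06 yaw 1.691
mid [ 0.6257 -0.1983  0.092 ] L 0.0663 yaw 2.129
mid [ 0.6255 -0.1981  0.092 ] L 0.0662 yaw 1.256
mid [ 0.6254 -0.1975  0.112 ] L 0.0942 yaw 1.689
mid [ 0.6256 -0.1977  0.092 ] L 0.0955 yaw 1.69
shift [74.9, 1.6, 87.2] turn [-0.0, -0.0, -6.2] rows>= 1.8
```

```bash
python3 -m creep '[[[36,3,20],[0,0,-4]],[[72.8,6.5,50],[0,0,-6.9]],[[72.8,6.5,90],[0,0,-6.9]],[[72.8,6.5,120],[0,0,-6.9]],[[72.8,6.5,145],[0,0,-6.9]],[[72.8,6.5,163],[0,0,-6.9]],[[72.8,6.5,170],[0,0,-6.9]],[[72.8,6.5,170],[0,0,-6.9]]]' 1
python3 -m creep '[[[0,0,0],[0,0,0]],[[0,0,0],[0,0,0]],[[0,0,0],[0,0,0]],[[0,0,0],[0,0,0]],[[0,0,0],[0,0,0]],[[0,0,0],[0,0,0]]]' -1 40
```

```text
time: 25.5
position: [0.6259, -0.1968, 0.0777]
tcp_rot: [3.142, -0.0, 1.692]
ft_force: [-0.9, 0.3, -0.4]
grip_width: 0.0878
gripper_force: 0.0
time: 26.25
position: [0.6259, -0.1979, 0.0776]
tcp_rot: [3.141, 0.0, 1.69]
ft_force: [0.2, -0.1, 0.9]
grip_width: 0.0493
gripper_force: 40.0
```

```bash
python3 -m creep '[[[0,0,-8],[0,0,0]],[[0,0,-25],[0,0,0]],[[0,0,-60],[0,0,0]],[[0,0,-100],[0,0,0]],[[0,0,-120],[0,0,0]],[[0,0,-120],[0,0,0]]]' -1 40
python3 - <<'E'
from h import *
to(.6437,.1982,.198,1.475)
W=snap("wrist"); s=get_state(); Rt=rot(s["tcp_rot"]); p=np.array(s["position"])
u=w2p(p+Rt@np.array([.0477,0,-.0144]),W);u0,v0=int(u[0])-40,max(0,int(u[1])-40); a=W[0]["image"][v0:v0+80,u0:u0+80]
print(u,u0,v0); np.save("hb.npy",a)
g=cv2.cvtColor(a,cv2.COLOR_RGB2GRAY); gg=(a[:,:,1].astype(int)-a[:,:,0]>40)
n,l,st,ce=cv2.connectedComponentsWithStats(gg.astype(np.uint8)); print(st,ce.round(1))
E
```

```text
time: 27.0
position: [0.6262, -0.198, 0.1997]
tcp_rot: [3.138, 0.002, 1.69]
ft_force: [-0.9, -0.3, -4.4]
grip_width: 0.0502
gripper_force: 40.0
shift [391.3, 64.7, 1.1] turn [0.2, 0.1, 12.3] rows>= 6.3
[318.01248465 161.60058839] 278 121
[[   0    0   80   80 6400]] [[39.5 39.5]]
```

```bash
python3 -m creep '[[[40,6,0],[0,0,2]],[[100,16,0],[0,0,4]],[[160,26,0],[0,0,8]],[[220,36,0],[0,0,12.3]],[[280,46,0],[0,0,12.3]],[[340,56,0],[0,0,12.3]],[[385,64,0],[0,0,12.3]],[[391.3,64.7,20],[0,0,12.3]],[[391.3,64.7,60],[0,0,12.3]],[[391.3,64.7,60],[0,0,12.3]]]'
python3 - <<'E'
from h import *
a=np.load("hb.npy"); g=a.min(2)
for t in (90,120): 
    n,l,st,ce=cv2.connectedComponentsWithStats((g<t).astype(np.uint8)); print(t,[(st[i].tolist(),ce[i].round(1).tolist()) for i in range(1,n) if st[i][4]>30])
to(.6437,.1982,.125,1.475)
E
```

```text
time: 28.3
position: [0.6412, 0.1982, 0.1332]
tcp_rot: [-3.133, 0.002, 1.476]
ft_force: [-0.6, -0.8, -3.8]
grip_width: 0.0494
gripper_force: 40.0
90 [([6, 73, 10, 5, 32], [10.5, 74.9]), ([33, 73, 13, 5, 45], [39.0, 74.9])]
120 [([5, 72, 12, 7, 50], [10.6, 75.1]), ([33, 72, 13, 7, 61], [39.0, 75.1])]
shift [0.3, 2.5, 8.2] turn [-0.5, 0.1, 0.1] rows>= 0.1
```

```bash
python3 -m creep '[[[0,0,0],[0,0,0]],[[0,0,0],[0,0,0]]]'
python3 - <<'E'
from h import *
W=snap("wrist"); s=get_state(); Rt=rot(s["tcp_rot"]); p=np.array(s["position"])
to(.6437,.1982,.125,1.475)
u=w2p(p+Rt@np.array([.0477,0,-.0144]),W); u0,v0=int(u[0])-60,max(0,int(u[1])-50); print(u,u0,v0); save(W,"s2.png",(u0,v0,u0+120,v0+100),5)
print(w2p((.6437+.048*np.cos(1.475),.1979+.048*np.sin(1.475),.1),W))
E
```

```text
time: 28.55
position: [0.644, 0.1982, 0.1391]
tcp_rot: [3.139, -0.001, 1.475]
ft_force: [0.1, 0.6, -3.9]
grip_width: 0.0498
gripper_force: 40.0
shift [-0.1, -0.2, 14.0] turn [0.1, -0.0, 0.0] rows>= 0.2
[318.34764064 162.35772685] 258 112
[317.76868589 150.35530638]
```

View pics/s2.png

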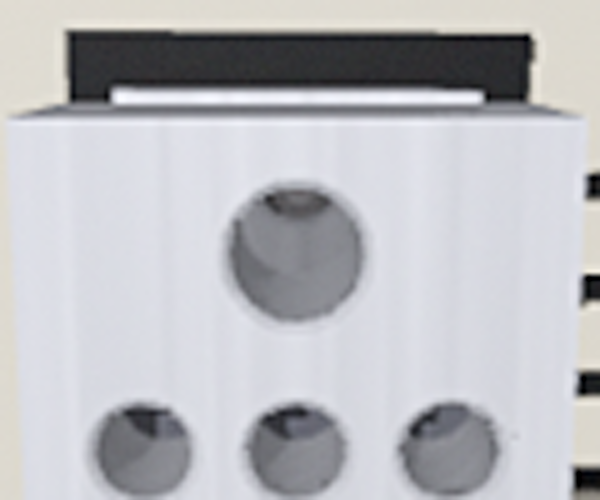

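```bash
python3 -m creep '[[[-0.1,-0.1,10],[0,0,0]],[[-0.1,-0.1,17],[0,0,0]],[[-0.1,-0.1,23],[0,0,0]],[[-0.1,-0.1,28],[0,0,0]],[[-0.1,-0.1,32],[0,0,0]],[[-0.1,-0.1,32],[0,0,0]]]'
python3 -m creep '[[[0,0,5],[0,0,0]],[[0,0,10],[0,0,0]],[[0,0,14],[0,0,0]],[[0,0,16.5],[0,0,0]],[[0,0,16.5],[0,0,0]],[[0,0,16.5],[0,0,0]]]'
```

```text
time: 29.35
position: [0.6431, 0.1983, 0.1051]
tcp_rot: [-3.141, 0.0, 1.476]
ft_force: [0.4, 0.5, -4.5]
grip_width: 0.0501
gripper_force: 40.0
time: 30.1
position: [0.6432, 0.1983, 0.0896]
tcp_rot: [3.141, -0.0, 1.476]
ft_force: [-3.4, -0.9, 3.4]
grip_width: 0.0491
gripper_force: 40.0
```

```bash
python3 -m creep '[[[0,0,0],[0,0,0]],[[0,0,0],[0,0,0]],[[0,0,0],[0,0,0]],[[0,0,0],[0,0,0]]]' 1
python3 -m creep '[[[0,0,-20],[0,0,0]],[[0,0,-60],[0,0,0]],[[0,0,-100],[0,0,0]],[[0,0,-130],[0,0,0]],[[0,0,-130],[0,0,0]],[[0,0,-130],[0,0,0]]]'
python3 - <<'E'
from h import *
to(.4523,-.2587,.22,1.46)
E
```

```text
time: 30.6
position: [0.6433, 0.1983, 0.0889]
tcp_rot: [3.141, -0.0, 1.476]
ft_force: [0.1, -0.2, 0.1]
grip_width: 0.0871
gripper_force: 0.0
time: 31.35
position: [0.6428, 0.1982, 0.2175]
tcp_rot: [-3.139, 0.001, 1.476]
ft_force: [-0.8, -0.6, 0.0]
grip_width: 0.088
gripper_force: 0.0
shift [-472.9, -146.2, -2.0] turn [-0.1, 0.0, 0.9] rows>= 7.9
```

```bash
python3 -m creep '[[[-30,-9,0],[0,0,0.9]],[[-90,-28,0],[0,0,0.9]],[[-149,-47,0],[0,0,0.9]],[[-208,-66,0],[0,0,0.9]],[[-267,-84,0],[0,0,0.9]],[[-326,-102,0],[0,0,0.9]],[[-385,-120,0],[0,0,0.9]],[[-440,-137,0],[0,0,0.9]],[[-472,-146,30],[0,0,0.9]],[[-472.9,-146.2,60],[0,0,0.9]]]'
python3 -m creep '[[[0,0,0],[0,0,0]],[[0,0,0],[0,0,0]]]'
python3 - <<'E'
from h import *
to(.4523,-.2587,.030,1.46)
T=snap("top"); print(find("large_block_mid",T)); print(find("small_block_mid",T))
E
```

```text
time: 32.6
position: [0.4514, -0.2603, 0.1568]
tcp_rot: [-3.14, -0.001, 1.457]
ft_force: [0.5, -0.5, -0.4]
grip_width: 0.0882
gripper_force: 0.0
time: 32.85
position: [0.4531, -0.2584, 0.1594]
tcp_rot: [3.141, 0.0, 1.461]
ft_force: [-0.1, -0.6, -0.1]
grip_width: 0.0881
gripper_force: 0.0
shift [-0.4, -0.8, 129.4] turn [0.0, 0.0, 0.0] rows>= 2.1
[(0.92, array([0.4079, 0.4097, 0.0407])), (0.88, array([0.7663, 0.0246, 0.0398])), (0.77, array([0.2891, 0.2902, 0.0463])), (0.63, array([ 0.4564, -0.2219,  0.0507]))]
[(0.69, array([0.6365, 0.1953, 0.1047]))]
```

```bash
python3 -m creep '[[[-0.4,-0.8,40],[0,0,0]],[[-0.4,-0.8,80],[0,0,0]],[[-0.4,-0.8,105],[0,0,0]],[[-0.4,-0.8,120],[0,0,0]],[[-0.4,-0.8,129],[0,0,0]],[[-0.4,-0.8,129],[0,0,0]]]' 1
python3 -m creep '[[[0,0,0],[0,0,0]],[[0,0,0],[0,0,0]],[[0,0,0],[0,0,0]],[[0,0,0],[0,0,0]],[[0,0,0],[0,0,0]],[[0,0,0],[0,0,0]]]' -1 40
python3 -m creep '[[[0,0,-20],[0,0,0]],[[0,0,-70],[0,0,0]],[[0,0,-130],[0,0,0]],[[0,0,-160],[0,0,0]],[[0,0,-160],[0,0,0]],[[0,0,-160],[0,0,0]]]'
python3 - <<'E'
from h import *
to(.6257,-.1987,.19,1.69)
E
```

```text
time: 33.75
position: [0.4521, -0.259, 0.0301]
tcp_rot: [3.141, 0.0, 1.46]
ft_force: [0.4, -0.0, 0.7]
grip_width: 0.0886
gripper_force: 0.0
time: 34.5
position: [0.4521, -0.259, 0.0301]
tcp_rot: [3.141, 0.0, 1.46]
ft_force: [-0.4, 1.1, 4.2]
grip_width: 0.0496
gripper_force: 40.0
time: 35.25
position: [0.4512, -0.2583, 0.1879]
tcp_rot: [-3.138, -0.002, 1.46]
ft_force: [-0.3, 0.4, -5.8]
grip_width: 0.0494
gripper_force: 40.0
shift [78.5, 166.9, -2.5] turn [-0.2, -0.2, -13.2] rows>= 3.0
```

```bash
python3 -m creep '[[[20,42,0],[0,0,-4]],[[46,98,0],[0,0,-9]],[[70,150,0],[0,0,-13.2]],[[78.5,167,0],[0,0,-13.2]],[[78.5,167,20],[0,0,-13.2]],[[78.5,167,38],[0,0,-13.2]],[[78.5,167,38],[0,0,-13.2]],[[78.5,167,38],[0,0,-13.2]]]'
python3 - <<'E'
from h import *
W=snap("wrist"); s=get_state(); Rt=rot(s["tcp_rot"]); p=np.array(s["position"])
to(.6257,-.199,.12,1.69)
u=w2p(p+Rt@np.array([.0492,0,-.0179]),W); u0,v0=int(u[0])-60,max(0,int(u[1])-50); print(u,u0,v0); save(W,"l2.png",(u0,v0,u0+120,v0+100),5)
for z in (.112,.105): print(w2p((.6256+.048*np.cos(1.69),-.1978+.048*np.sin(1.69),z),W))
E
```

```text
time: 36.25
position: [0.6265, -0.1994, 0.1515]
tcp_rot: [-3.141, -0.001, 1.69]
ft_force: [-0.3, -0.1, -4.4]
grip_width: 0.0496
gripper_force: 40.0
shift [0.6, -0.9, 32.1] turn [0.0, 0.0, 0.0] rows>= 0.5
[319.31428082 160.81869618] 259 110
[317.43447114 147.12317758]
[317.44343059 146.12378943]
```

View pics/l2.png

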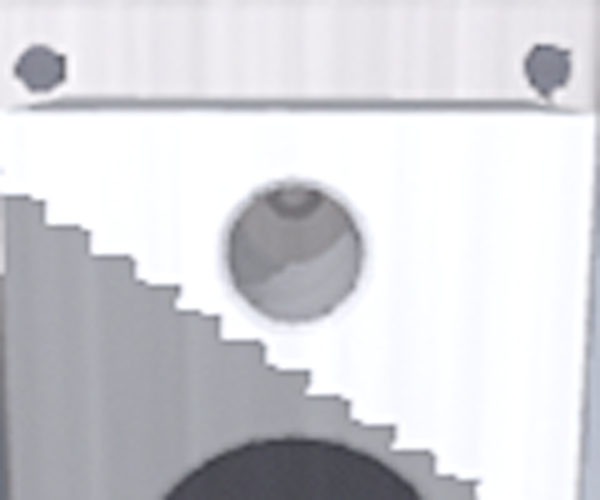

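```bash
python3 -m creep '[[[0.2,-0.3,8],[0,0,0]],[[0.2,-0.3,15],[0,0,0]],[[0.2,-0.3,21],[0,0,0]],[[0.2,-0.3,27],[0,0,0]],[[0.2,-0.3,32],[0,0,0]],[[0.2,-0.3,32],[0,0,0]]]'
python3 -m creep '[[[0,0,8],[0,0,0]],[[0,0,16],[0,0,0]],[[0,0,24],[0,0,0]],[[0,0,30],[0,0,0]],[[0,0,33],[0,0,0]],[[0,0,33],[0,0,0]]]'
```

```text
time: 37.05
position: [0.6261, -0.1991, 0.1195]
tcp_rot: [-3.141, -0.0, 1.69]
ft_force: [-0.3, 0.1, -3.9]
grip_width: 0.0496
gripper_force: 40.0
time: 37.8
position: [0.6262, -0.1992, 0.0868]
tcp_rot: [-3.141, -0.0, 1.69]
ft_force: [-0.9, 0.6, -4.8]
grip_width: 0.0495
gripper_force: 40.0
```

```bash
python3 -m creep '[[[0,0,1.5],[0,0,0]],[[0,0,2.7],[0,0,0]],[[0,0,2.7],[0,0,0]]]'
python3 -m creep '[[[0,0,0],[0,0,0]],[[0,0,0],[0,0,0]],[[0,0,0],[0,0,0]],[[0,0,0],[0,0,0]]]' 1
python3 -m creep '[[[0,0,-20],[0,0,0]],[[0,0,-60],[0,0,0]],[[0,0,-110],[0,0,0]],[[0,0,-160],[0,0,0]],[[0,0,-160],[0,0,0]],[[0,0,-160],[0,0,0]]]'
python3 - <<'E'
from h import *
to(.43,-.10,.25,1.39)
E
```

```text
time: 38.17
position: [0.6263, -0.1992, 0.0843]
tcp_rot: [3.142, 0.0, 1.69]
ft_force: [-0.3, -0.9, -5.7]
grip_width: 0.0495
gripper_force: 40.0
time: 38.67
position: [0.6264, -0.1992, 0.0845]
tcp_rot: [3.141, 0.0, 1.69]
ft_force: [-0.1, 0.6, 0.4]
grip_width: 0.0869
gripper_force: 0.0
time: 39.42
position: [0.6259, -0.199, 0.2432]
tcp_rot: [-3.14, -0.001, 1.69]
ft_force: [0.2, 0.3, -0.6]
grip_width: 0.0882
gripper_force: 0.0
shift [121.7, -182.7, -6.5] turn [-0.1, -0.0, 17.2] rows>= 3.5
```

```bash
python3 -m creep '[[[30,-45,0],[0,0,4]],[[65,-97,0],[0,0,9]],[[98,-148,0],[0,0,15]],[[121.7,-182.7,-6],[0,0,17.2]],[[121.7,-182.7,-6],[0,0,17.2]],[[121.7,-182.7,-6],[0,0,17.2]],[[121.7,-182.7,-6],[0,0,17.2]]]'
python3 - <<'E'
from h import *
W=snap("wrist"); u=w2p((.439,.002,.008),W); print(u); u0,v0=int(u[0])-100,max(0,int(u[1])-75); print(u0,v0); save(W,"f1.png",(u0,v0,u0+200,v0+150),4)
im=W[0]["image"].astype(int); m=((im[:,:,0]>110)*255).astype(np.uint8); 
for c in cv2.findContours(m,cv2.RETR_CCOMP,cv2.CHAIN_APPROX_NONE)[0]:
    a=cv2.contourArea(c); r=cv2.minAreaRect(c)
    if a>15 and abs(r[0][0]-u[0])<60 and abs(r[0][1]-u[1])<80: print(a,np.round(r[0],1),np.round(r[1],1),p2w(r[0],.008,W).round(4))
np.savez("f1.npz",K=W[1],T=W[2])
E
```

```text
time: 40.3
position: [0.431, -0.1007, 0.2495]
tcp_rot: [-3.14, -0.0, 1.39]
ft_force: [-0.5, 0.3, 0.5]
grip_width: 0.0879
gripper_force: 0.0
[309.16482406  87.08070466]
209 12
5076.5 [310.7  84.1] [108.5  50.1] [0.4415 0.0049 0.008 ]
70.5 [316.5 127. ] [ 9. 10.] [ 0.4393 -0.0452  0.008 ]
1873.0 [311.   86.2] [60.7 33. ] [0.4413 0.0026 0.008 ]
78.5 [304.8  43.3] [ 9.9 10.6] [0.4428 0.0497 0.008 ]
```

View pics/f1.png

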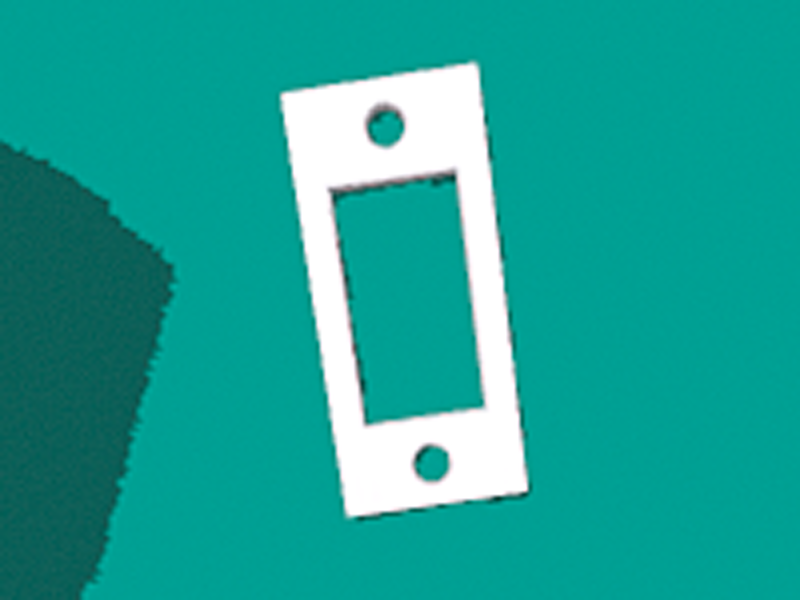

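Run:
```python
from h import *
f=np.load("f1.npz"); W=(None,f["K"],f["T"]); c=lambda u,v:(209+(u+.5)/4-.5,12+(v+.5)/4-.5)
m,y=pair(c(385.5,124),c(431.5,462.5),.008,W)
to(m[0],m[1],.003,y); print(p2w(c(408,295),.008,W))
```

```text
mid [0.4412 0.0024 0.008 ] L 0.0959 yaw 1.529
shift [103.1, -8.1, 246.6] turn [-0.1, -0.0, -8.0] rows>= 4.3
[0.4410727  0.00357093 0.008     ]
```

```bash
python3 -m creep '[[[50,-4,10],[0,0,-4]],[[103,-8,30],[0,0,-8]],[[103.1,-8.1,85],[0,0,-8]],[[103.1,-8.1,140],[0,0,-8]],[[103.1,-8.1,190],[0,0,-8]],[[103.1,-8.1,220],[0,0,-8]],[[103.1,-8.1,238],[0,0,-8]],[[103.1,-8.1,245],[0,0,-8]],[[103.1,-8.1,246.5],[0,0,-8]],[[103.1,-8.1,246.5],[0,0,-8]]]' 1
python3 -m creep '[[[0,0,0],[0,0,0]],[[0,0,0],[0,0,0]],[[0,0,0],[0,0,0]],[[0,0,0],[0,0,0]],[[0,0,0],[0,0,0]],[[0,0,0],[0,0,0]]]' -1 30
python3 -m creep '[[[0,0,-2],[0,0,0]],[[0,0,-30],[0,0,0]],[[0,0,-90],[0,0,0]],[[0,0,-150],[0,0,0]],[[0,0,-190],[0,0,0]],[[0,0,-190],[0,0,0]],[[0,0,-190],[0,0,0]]]'
python3 - <<'E'
from h import *
to(.6258,-.1985,.20,1.69)
W=snap("wrist"); s=get_state(); Rt=rot(s["tcp_rot"]); p=np.array(s["position"])
u=w2p(p+Rt@np.array([.048,0,-.005]),W); im=W[0]["image"].astype(int); m=((im[:,:,0]>110)*255).astype(np.uint8); print(u)
for c in cv2.findContours(m,cv2.RETR_CCOMP,cv2.CHAIN_APPROX_NONE)[0]:
    a=cv2.contourArea(c); r=cv2.minAreaRect(c)
    if a>15 and abs(r[0][0]-u[0])<60 and abs(r[0][1]-u[1])<80: print(a,np.round(r[0],1),np.round(r[1],1))
print((w2p(p+Rt@np.array([.058,0,-.005]),W)-u)/10,"px/mm")
E
```

```text
time: 41.6
position: [0.4413, 0.0026, 0.0042]
tcp_rot: [3.141, 0.0, 1.53]
ft_force: [-0.4, 0.2, 0.1]
grip_width: 0.0883
gripper_force: 0.0
time: 42.35
position: [0.441, 0.0027, 0.0039]
tcp_rot: [3.141, 0.0, 1.53]
ft_force: [0.1, -0.3, 2.7]
grip_width: 0.0539
gripper_force: 30.0
time: 43.22
position: [0.44, 0.0029, 0.1922]
tcp_rot: [-3.139, -0.001, 1.53]
ft_force: [0.1, 1.4, -2.8]
grip_width: 0.0534
gripper_force: 30.0
shift [-193.6, 193.9, -8.5] turn [-0.2, -0.1, -9.2] rows>= 4.4
[318.56428843 159.02563531]
9854.5 [317. 209.] [152. 122.]
464.5 [316.8 158.3] [24.  24.7]
[ 0.0040484  -2.16949623] px/mm
```

```bash
python3 -m creep '[[[-20,20,0],[0,0,-2]],[[-60,60,0],[0,0,-5]],[[-103,103,0],[0,0,-9.2]],[[-146,146,0],[0,0,-9.2]],[[-180,180,0],[0,0,-9.2]],[[-193.3,194,0],[0,0,-9.2]],[[-193.3,194,30],[0,0,-9.2]],[[-193.3,194,55],[0,0,-9.2]],[[-193.3,194,55],[0,0,-9.2]],[[-193.3,194,55],[0,0,-9.2]]]'
python3 - <<'E'
from h import *
W=snap("wrist"); s=get_state(); Rt=rot(s["tcp_rot"]); p=np.array(s["position"])
print(s["position"],s["tcp_rot"],s["grip_width"]);to(.6261,-.1982,.107,1.69)
u=w2p(p+Rt@np.array([.0483,0,-.004]),W); u0,v0=int(u[0])-60,max(0,int(u[1])-50); print(u,u0,v0); save(W,"f2.png",(u0-20,v0-40,u0+140,v0+80),5)
for z in (.112,.105): print(w2p((.6256+.048*np.cos(1.69),-.1978+.048*np.sin(1.69),z),W))
E
```

```text
time: 44.52
position: [0.627, -0.1984, 0.1388]
tcp_rot: [-3.141, -0.0, 1.69]
ft_force: [0.1, 0.6, -2.6]
grip_width: 0.0533
gripper_force: 30.0
[ 0.62713629 -0.1985009   0.13939262] [3.14082184e+00 5.96220222e-04 1.69048372e+00] 0.05352088302642693
shift [0.4, -1.0, 32.4] turn [0.0, 0.0, 0.0] rows>= 0.5
[319.21680332 158.77703316] 259 108
[316.43411773 150.75618223]
[316.47394211 149.549886  ]
```

View pics/f2.png

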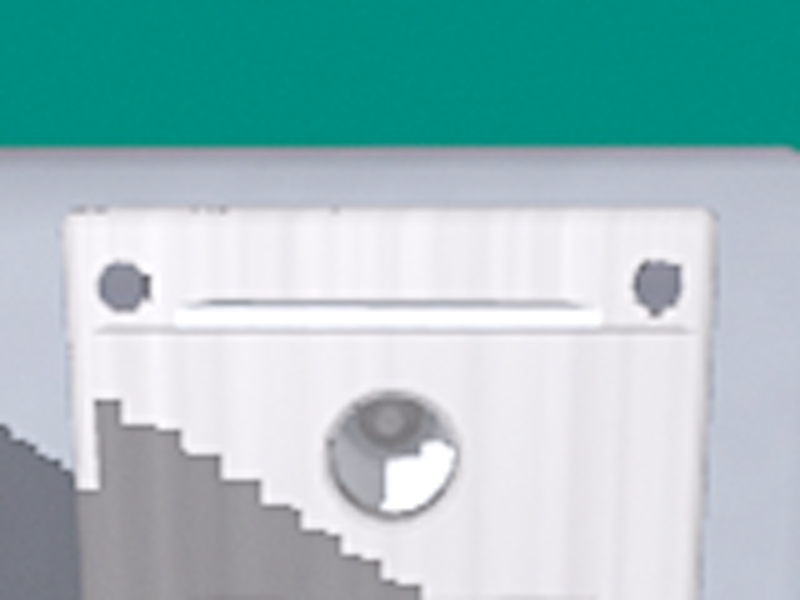

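```bash
python3 -m creep '[[[0.2,-0.4,10],[0,0,0]],[[0.2,-0.4,17],[0,0,0]],[[0.2,-0.4,23],[0,0,0]],[[0.2,-0.4,27],[0,0,0]],[[0.2,-0.4,30],[0,0,0]],[[0.2,-0.4,30],[0,0,0]]]'
python3 -m creep '[[[0,0,1],[0,0,0]],[[0,0,2],[0,0,0]],[[0,0,2.5],[0,0,0]],[[0,0,2.5],[0,0,0]]]'
```

```text
time: 45.32
position: [0.6264, -0.1982, 0.1086]
tcp_rot: [-3.141, -0.0, 1.69]
ft_force: [-1.0, -0.0, -2.6]
grip_width: 0.0537
gripper_force: 30.0
time: 45.82
position: [0.6264, -0.1982, 0.1063]
tcp_rot: [-3.142, 0.0, 1.69]
ft_force: [0.7, 0.2, -2.6]
grip_width: 0.0533
gripper_force: 30.0
```

```bash
python3 -m creep '[[[0,0,0.6],[0,0,0]],[[0,0,0.6],[0,0,0]],[[0,0,0.6],[0,0,0]]]' 
python3 -m creep '[[[0,0,0],[0,0,0]],[[0,0,0],[0,0,0]],[[0,0,0],[0,0,0]],[[0,0,0],[0,0,0]]]' 1
python3 -m creep '[[[0,0,-20],[0,0,0]],[[0,0,-60],[0,0,0]],[[-60,0,-100],[0,0,0]],[[-80,0,-130],[0,0,0]],[[-80,0,-130],[0,0,0]],[[-80,0,-130],[0,0,0]]]'
python3 - <<'E'
from h import *
W=snap("wrist"); S=snap("side"); a=cv2.resize(W[0]["image"][0:220,200:440],(480,440)); b=cv2.resize(S[0]["image"][110:320,270:500],(310,283)); c=np.zeros((440,790,3),np.uint8); c[:,:480]=a; c[:283,480:]=b; cv2.imwrite("pics/end.png",c[:,:,::-1])
for q in "large_block_mid small_block_mid spacer_mid frame_mid bottle_mid vial_mid beaker_mid".split(): print(q,find(q,S)[:2])
print(w2p((.6256,-.1978,.11),W))
E
```

```text
time: 46.2
position: [0.6265, -0.1982, 0.106]
tcp_rot: [3.141, 0.0, 1.69]
ft_force: [-0.0, 0.7, 0.6]
grip_width: 0.0535
gripper_force: 30.0
time: 46.7
position: [0.6264, -0.1982, 0.1056]
tcp_rot: [3.142, 0.0, 1.69]
ft_force: [0.1, -0.3, 0.0]
grip_width: 0.0877
gripper_force: 0.0
time: 47.45
position: [0.6356, -0.2768, 0.2343]
tcp_rot: [-3.14, -0.002, 1.691]
ft_force: [-0.9, -0.3, 0.2]
grip_width: 0.0883
gripper_force: 0.0
large_block_mid [(0.92, array([0.284 , 0.2633, 0.0383])), (0.86, array([ 0.6062, -0.2016,  0.0842]))]
small_block_mid [(0.97, array([0.6303, 0.1858, 0.1007]))]
spacer_mid [(0.67, array([ 0.5834, -0.2243,  0.0394])), (0.61, array([0.6215, 0.1606, 0.0665]))]
frame_mid [(0.67, array([ 0.6249, -0.2011,  0.1126])), (0.32, array([0.6255, 0.1577, 0.0652]))]
bottle_mid [(0.62, array([0.5954, 0.0088, 0.0655]))]
vial_mid [(0.75, array([ 0.622 , -0.2018,  0.1092])), (0.69, array([0.4359, 0.1223, 0.0359]))]
beaker_mid [(0.5, array([ 0.4348, -0.1298,  0.0287]))]
[317.92501945 102.64693726]
```

View pics/end.png

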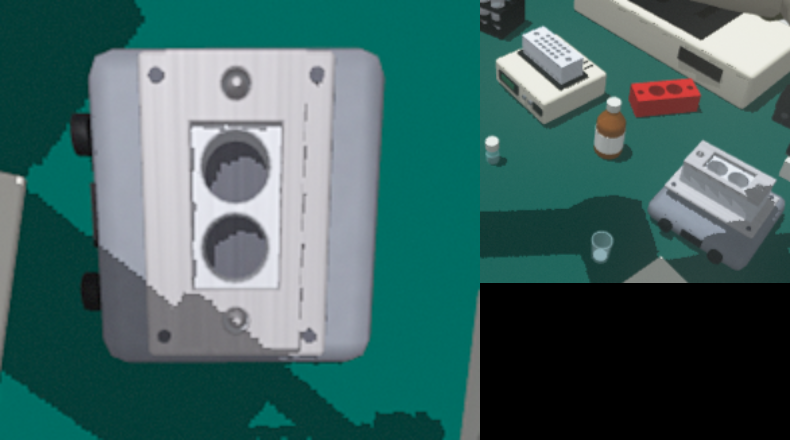

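The picture shows the frame over the large-bore block on the shaker, with both pins through it at (236,82) and (236,320). The small-bore block is level on the heater, the bystanders are unmoved, and nothing touches the gripper.

```bash
python3 -c "
from cell import order
print(order.finish_job())"
```

```text
the job is handed in; nothing more can be done
None
```

I exchanged the blocks and handed the job in at about 47 s: the small-bore block is on the spacer on the heater's pins, the large-bore block is under the frame on the shaker's pins, everything is released, and the bystanders are where they stood. The final picture looks right, but the hand-in did not report a pass or fail.

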